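Mark the softest sprung foot

ROBOT

A 6-joint arm with a two-finger parallel gripper is mounted at the origin on the work surface. World frame = base frame: x ahead of the robot, y to its left, z up, the work surface at z = 0. Lengths are in m, angles in rad, forces in N, time in s.
With the tool pointing down it reaches from about 0.275 to 0.725 m from the base axis. Payload 5.6 kg.
Tool frame: the origin (TCP) lies at the very end of the fingers, on their centre line; the grasp point (between the pads) lies 19 mm behind it; z points along the fingers, x is the direction in which the jaws open and shut, and the axes are right-handed (so a half turn about z gives the same grasp; the last joint's range is limited). The gripper opens to 85 mm and grips with 20 to 120 N. Pads are 22 mm wide; open, the fingers measure 114 mm over their backs; the gripper's body (76 mm by 85 mm) begins 54 mm behind the grasp point. The pads swing forward as they close: fully open they stand 13 mm farther back than shut.
Start: joints at [-1.048, 0.255, 0.108, 0, -1.424, -0.285], TCP at [0.13, -0.535, 0.231] pointing down, gripper open.
Joint ranges: [-2.95, 2.95], [-1.21, 1.97], [-1.09, 1.5], [-2.87, 1.71], [-2.94, -0.07], [-3.05, 3.05]. Speed limits (rad/s): [2.57, 2.57, 3.14, 3.14, 3.14, 3.14].

INTERFACE

Orientations are given as a 3x3 rotation matrix whose columns are the frame's x, y, z axes.
In Python, from rig import telemetry, read_camera, camera_params, arm gives the robot as it stands.
- The arm moves only by the tool move_arm, never from a script. Its argument "targets" is a list of rows, each an object with "xyz": the shift along the tool's x, y, z in mm, a list of three; "delta_rot": the turn, a rotation vector about the tool's x, y, z in degrees, a list of three; "fingers": the opening, from 0 (shut) to 1 (fully open). In form: [{"xyz": [tx, ty, tz], "delta_rot": [rx, ry, rz], "fingers": fingers}, ...]. A call has exactly 5 rows; each row is the pose to reach, as a shift and turn from the pose commanded when the call began, along the tool's axes at that moment; what a row does not reach only later rows make up. A row lasts 1/8 s, in which the tool goes at most 62.5 mm and 10.7 degrees, less where a joint would pass 70% of its speed; a pose out of reach is approached as far as the arm can. A call with a gripper value outside its range is refused whole. The fingers move at their own pace and stop on an object; the grip force is fixed at half the most. Time passes only in rows, so rows that repeat a pose let the fingers close, or fill a call up. It gives the time, the measured TCP pose, the force and the opening at its end, in the units of the state.
- telemetry.get_obs(): the state, without advancing time (a new reading comes with each control period).
- read_camera(name): name is "side" or "top" or "wrist"; returns the picture (400x640x3 uint8, blue, green, red); there is no depth.
- camera_params(name): a dict with "fx", "fy", "cx", "cy" (pixels), "R" (3x3) and "t" (3): a world point X has camera coordinates R X + t. Camera axes: x right, y down, z forward; pixel columns grow to the right and rows downward; lengths in m; the calibration is good to about 2 mm. A picture is of the moment at which its call begins: read the wrist's pose just before it. camera_params takes no time and is no camera call; for the wrist camera it gives the pose at the moment of the call.
- arm.finish_job(): hands the job in, once; it reports no verdict.
The state is a dict: "t": time; "qpos": joint angles; "qvel": joint speeds; "effort": joint torques, N m; "tcp_pos": TCP position; "ee_rot": TCP orientation; "ft_force": force on the tool from outside, world axes, zero at the start; "torque": the same for the moment, N m; "opening": finger opening in m.
Only numpy, scipy, OpenCV 4.12 (cv2) and the standard library are available. Lean on these libraries where they do the work, as an engineer would, in place of code of your own. Each camera call takes 0.05 s, during which the arm holds its last target. There are 200 camera calls.

TASK

Three sprung feet for a kinetic sculpture are on trial: going from the robot's left to its right, press each white pad gently downwards with the fingertips until it has clearly given, and feel which spring is the softest. Then push the brass tag on the softest foot's own board all the way down to mark it, leave the other two tags up, and move away. Only touch: nothing is to be picked up, and the pens, jar and other things on the table stay where they are.

Things in the scene. Friction and masses are not known exactly. Their poses are not given: they have to be found in the camera images.
- left_pad_top (a point): Top centre of the left foot's pad (seen from the robot; left is +y): a flat white disc, 60 mm across, 12 mm thick, on a coil spring at one end of a fixed plywood board (150 x 80 x 16 mm). Top 82 mm above the table at rest. z is up; -x points along the board to this foot's own tag, 80 mm off. The feet look alike; only the springs differ, and which is softest changes each time.
- left_pad (a joint): How far this pad is pressed down, in m: 0 at rest, 0.018 at its stop. It springs back when let go. Pressing a pad 10 mm down takes 2 to 9 N, depending on the foot; the three differ clearly, each spring at least 1.7 times as stiff as the next softer.
- left_tag_top (a point): Centre of the top of the left foot's tag: a brass T, its flat cap 26 mm along the board by 36 mm across, 5 mm thick, on a thin upright blade in an aluminium block (34 x 44 mm, top 36 mm above the table), on the same board as the pad. The cap's top is 66 mm above the table when fully up and 48 mm when fully down.
- left_tag (a joint): How far this tag is pushed down, in m: 0 fully up, 0.018 fully down at its stop (starts between 0 and 0.003). It slides against about 2.5 N of friction and stays where it is left.
- middle_pad_top (a point): Top centre of the middle foot's pad (seen from the robot; left is +y): a flat white disc, 60 mm across, 12 mm thick, on a coil spring at one end of a fixed plywood board (150 x 80 x 16 mm). Top 82 mm above the table at rest. z is up; -x points along the board to this foot's own tag, 80 mm off. The feet look alike; only the springs differ, and which is softest changes each time.
- middle_pad (a joint): How far this pad is pressed down, in m: 0 at rest, 0.018 at its stop. It springs back when let go. Pressing a pad 10 mm down takes 2 to 9 N, depending on the foot; the three differ clearly, each spring at least 1.7 times as stiff as the next softer.
- middle_tag_top (a point): Centre of the top of the middle foot's tag: a brass T, its flat cap 26 mm along the board by 36 mm across, 5 mm thick, on a thin upright blade in an aluminium block (34 x 44 mm, top 36 mm above the table), on the same board as the pad. The cap's top is 66 mm above the table when fully up and 48 mm when fully down.
- middle_tag (a joint): How far this tag is pushed down, in m: 0 fully up, 0.018 fully down at its stop (starts between 0 and 0.003). It slides against about 2.5 N of friction and stays where it is left.
- right_pad_top (a point): Top centre of the right foot's pad (seen from the robot; left is +y): a flat white disc, 60 mm across, 12 mm thick, on a coil spring at one end of a fixed plywood board (150 x 80 x 16 mm). Top 82 mm above the table at rest. z is up; -x points along the board to this foot's own tag, 80 mm off. The feet look alike; only the springs differ, and which is softest changes each time.
- right_pad (a joint): How far this pad is pressed down, in m: 0 at rest, 0.018 at its stop. It springs back when let go. Pressing a pad 10 mm down takes 2 to 9 N, depending on the foot; the three differ clearly, each spring at least 1.7 times as stiff as the next softer.
- right_tag_top (a point): Centre of the top of the right foot's tag: a brass T, its flat cap 26 mm along the board by 36 mm across, 5 mm thick, on a thin upright blade in an aluminium block (34 x 44 mm, top 36 mm above the table), on the same board as the pad. The cap's top is 66 mm above the table when fully up and 48 mm when fully down.
- right_tag (a joint): How far this tag is pushed down, in m: 0 fully up, 0.018 fully down at its stop (starts between 0 and 0.003). It slides against about 2.5 N of friction and stays where it is left.
- left_seat: A small plate on a spring inside the left foot, under the pad, where it cannot be seen or touched. A loose stiffening core rests on it in the two stiffer feet, and none in the softest; the rules use this to know which is the softest. Its pose is the same in both cases and tells a solver nothing.
- middle_seat: A small plate on a spring inside the middle foot, under the pad, where it cannot be seen or touched. A loose stiffening core rests on it in the two stiffer feet, and none in the softest; the rules use this to know which is the softest. Its pose is the same in both cases and tells a solver nothing.
- right_seat: A small plate on a spring inside the right foot, under the pad, where it cannot be seen or touched. A loose stiffening core rests on it in the two stiffer feet, and none in the softest; the rules use this to know which is the softest. Its pose is the same in both cases and tells a solver nothing.
- pen_one: Bystander: a white marker pen with a black cap, 135 mm long, 15 mm thick, lying along x of its frame; origin at the centre of its underside.
- pen_two: Bystander: a second marker pen, same as the other.
- glue_pot: Bystander: a small glue jar, 34 mm across, 65 mm tall, standing to the left of the left or the middle foot; origin under its centre.
- hub: Bystander: a turned metal hub, foot 40 mm across, 48 mm tall, standing to the left of the other of those two feet; origin under its centre.
- rod_model: Bystander: a study model of copper rods, 115 mm across, 88 mm tall; origin under its centre.
- pen_cup: Bystander: a white cup, 72 mm across, 90 mm tall; origin under its centre.
- screwdriver: Bystander: a screwdriver 140 mm long, lying along x of its frame; origin at its underside.

How it is judged:
On the way, in this order (a step that is already met when the one before it is completed fails the run):
1. the left pad (seen from the robot) is pressed at least 3 mm down (value of joint left_pad above 0.003 m), for 0.05 s.
2. the middle pad (seen from the robot) is pressed at least 3 mm down (value of joint middle_pad above 0.003 m), for 0.05 s.
3. the right pad (seen from the robot) is pressed at least 3 mm down (value of joint right_pad above 0.003 m), for 0.05 s.
4. the tag of the softest foot is pushed down to within 3 mm of its stop (((value of joint left_tag above 0.015 m and value of joint each of middle_tag, right_tag below 0.008 m and not (contact force between left_seat and anything else above 0.1 N)) or (value of joint each of left_tag, right_tag below 0.008 m and value of joint middle_tag above 0.015 m and not (contact force between middle_seat and anything else above 0.1 N)) or (value of joint each of left_tag, middle_tag below 0.008 m and value of joint right_tag above 0.015 m and not (contact force between right_seat and anything else above 0.1 N)))), for 0.2 s.
At the end, for the whole second after the job is handed in: The tag of the foot with the softest spring is down to within 3 mm of its stop, the other two tags are less than 8 mm down, all pads are back up (within 2 mm), and no bystander is more than 30 mm from where it stood (((value of joint left_tag above 0.015 m and value of joint each of middle_tag, right_tag below 0.008 m and not (contact force between left_seat and anything else above 0.1 N)) or (value of joint each of left_tag, right_tag below 0.008 m and value of joint middle_tag above 0.015 m and not (contact force between middle_seat and anything else above 0.1 N)) or (value of joint each of left_tag, middle_tag below 0.008 m and value of joint right_tag above 0.015 m and not (contact force between right_seat and anything else above 0.1 N))) and value of joint each of left_pad, middle_pad, right_pad below 0.002 m and distance of each of pen_one, pen_two, glue_pot, hub, rod_model, pen_cup, screwdriver from where it was at the start of the episode below 0.03 m); the robot touches nothing.
It fails at once if a tag of a foot that is not the softest is pushed down 8 mm or more ((value of joint left_tag above 0.008 m and contact force between left_seat and anything else above 0.1 N) or (value of joint middle_tag above 0.008 m and contact force between middle_seat and anything else above 0.1 N) or (value of joint right_tag above 0.008 m and contact force between right_seat and anything else above 0.1 N)).
It fails at once if a bystander is moved or lifted by more than 30 mm (distance of any of pen_one, pen_two, glue_pot, hub, rod_model, pen_cup, screwdriver from where it was at the start of the episode above 0.03 m).
It fails at once if a pad is pressed with more than 40 N (contact force between any of left_pad, middle_pad, right_pad and anything else above 40 N).
It also fails if it takes over 54 s, if anything falls off the work surface, if the arm or the gripper's body presses on something with over 40 N, if the wrist force passes 120 N, or if a joint passes its speed limit or range.

## Working session

There is one attempt and no reset: what is moved stays moved. The work goes in short steps, Python scripts to look and compute and a tool call to move; the robot and the scene stay as the last step left them, time stands still between calls to the robot, and variables do not carry over. Pictures are saved under pics/ and viewed, about 8 in all and at most 12, crops included, and the job is handed in when it is done.

Besides the shell and the picture viewer there is one more tool, called after ">>>" in YAML: its name, and indented under it one key for each argument. move_arm: Moves the arm, as the interface text tells. Its arguments: {"type":"object","properties":{"targets":{"type":"array"}},"required":["targets"]}

```bash
mkdir -p pics
python3 - <<'E'
from rig import telemetry, read_camera, camera_params
import cv2
o=telemetry.get_obs(); print(o)
for n in("top","side"):
    cv2.imwrite(f"pics/{n}0.png",read_camera(n)); print(n,camera_params(n))
E
```

```text
{'t': 0.0, 'qpos': array([-1.04839935e+00,  2.55729591e-01,  1.07020360e-01, -4.92098019e-04,
       -1.42392905e+00, -2.84630718e-01]), 'qvel': array([ 0.0005357 , -0.00049005, -0.00066105, -0.0015234 ,  0.00079614,
        0.00098466]), 'effort': array([-1.00872014e-03, -3.86631775e+01,  2.37942713e+01,  5.36564693e+00,
       -6.17680213e-03,  2.24499331e-05]), 'tcp_pos': array([ 0.12950165, -0.53401831,  0.23040861]), 'ee_rot': array([[-2.35461423e-01,  9.71883569e-01, -4.97175795e-04],
       [ 9.71881830e-01,  2.35461943e-01,  1.83916080e-03],
       [ 1.90451614e-03, -5.01447015e-05, -9.99998185e-01]]), 'ft_force': array([ 0.33985876, -0.51057695, -0.15110541]), 'torque': array([-0.00802159, -0.01197956,  0.01525752]), 'opening': 0.08537237582475339}
top {'fx': 434.383784880959, 'fy': 434.383784880959, 'cx': 321.4705968796343, 'cy': 200.03566411506597, 'R': array([[-0.02794846, -0.99953916,  0.01184702],
       [-0.99736196,  0.02708939, -0.06734452],
       [ 0.06699256, -0.01369794, -0.99765944]]), 't': array([0.02714389, 0.61111167, 1.01670066])}
side {'fx': 477.9366412474078, 'fy': 477.9366412474078, 'cx': 320.8296021832102, 'cy': 199.59522779257154, 'R': array([[-0.9890712 , -0.14726585, -0.00713709],
       [-0.10516457,  0.73858207, -0.66591061],
       [ 0.10333722, -0.65788243, -0.7459974 ]]), 't': array([0.59945641, 0.10920196, 1.20124741])}
```

View pics/top0.png

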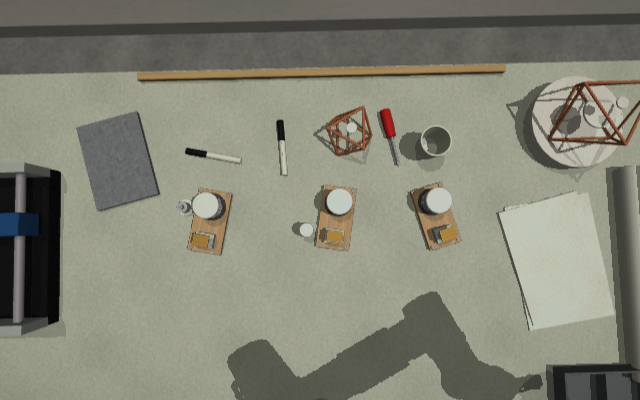

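View pics/side0.png

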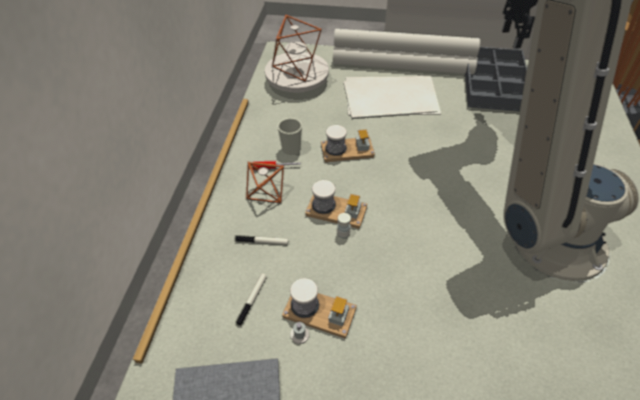

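Top view: pads at about (207,206), (339,201), (435,201), tags at about (201,241), (333,237), (443,234). The jar and hub stand left of the middle and left feet. The side view agrees. Next I localise the pads and tags by colour.

```bash
cat > h.py <<'E'
import numpy as np
from rig import telemetry, camera_params
def bp(cam,uv,z):
    p=camera_params(cam); R,t=p["R"],p["t"]
    d=R.T@np.array([(uv[0]-p["cx"])/p["fx"],(uv[1]-p["cy"])/p["fy"],1]); c=-R.T@t
    return c+d*(z-c[2])/d[2]
def togo(*pts):
    o=telemetry.get_obs(); print("tcp",o["tcp_pos"].round(4),"t",o["t"])
    for p in pts: print(p,(o["ee_rot"].T@(np.array(p)-o["tcp_pos"])*1000).round(1))
E
python3 - <<'E'
import cv2,numpy as np
from h import *
for n,P,T in (("top",[(207,206),(339,201),(435,201)],[(201,241),(333,237),(443,234)]),("side",[(304,290),(323,189),(336,132)],[(339,305),(354,201),(364,134)])):
    im=cv2.imread(f"pics/{n}0.png"); hsv=cv2.cvtColor(im,cv2.COLOR_BGR2HSV)
    for m,L,z in((cv2.inRange(hsv,(0,0,195),(180,40,255)),P,.082),(cv2.inRange(hsv,(10,165,130),(25,255,255)),T,.065)):
        _,lab,st,ce=cv2.connectedComponentsWithStats(m)
        for q in L:
            d=[np.hypot(*(c-q))+ (50 if s[4]<20 else 0) for c,s in zip(ce,st)]; d[0]=1e9; i=int(np.argmin(d))
            print(n,z,ce[i].round(1),st[i],bp(n,ce[i],z).round(4))
togo()
a=cv2.imread("pics/top0.png")[180:260,170:470]; cv2.imwrite("pics/c1.png",cv2.resize(a,(800,213),interpolation=cv2.INTER_CUBIC))
E
```

```text
top 0.082 [205.  204.7] [193 193  25  24 459] [0.6041 0.272  0.082 ]
top 0.082 [339.3 200.7] [328 189  24  24 452] [ 0.6049 -0.0288  0.082 ]
top 0.082 [439.  199.8] [427 188  25  24 446] [ 0.6009 -0.2535  0.082 ]
top 0.065 [202. 240.] [202 240   1   1   1] [0.5254 0.2838 0.065 ]
top 0.065 [332. 238.] [332 238   1   1   1] [ 0.5216 -0.0106  0.065 ]
top 0.065 [442. 236.] [441 235   3   3   3] [ 0.519  -0.2615  0.065 ]
side 0.082 [303.3 289.1] [290 278  27  23 492] [0.603  0.2716 0.082 ]
side 0.082 [323.2 187.4] [312 180  23  16 292] [ 0.6039 -0.03    0.082 ]
side 0.082 [335.9 130.8] [326 125  21  13 211] [ 0.6    -0.2554  0.082 ]
side 0.065 [338.5 304.9] [332 298  14  15 143] [0.5245 0.2889 0.065 ]
side 0.065 [353.  200.2] [348 196  11  10  73] [ 0.5247 -0.0124  0.065 ]
side 0.065 [362.8 133.9] [360 131   7   7  42] [ 0.5231 -0.2728  0.065 ]
tcp [ 0.1295 -0.5341  0.2305] t 0.1
```

View pics/c1.png

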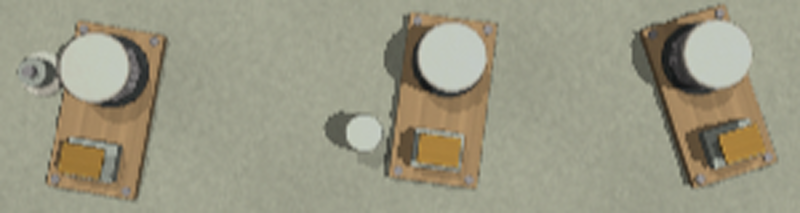

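Both cameras agree on the pads to within 2 mm. Tags from the side view lie 79 to 81 mm from their pads, as expected.

Run:
```python
from h import *
togo((.6035,.2718,.23),(.6035,.2718,.11))
```

```text
tcp [ 0.1295 -0.5341  0.2305] t 0.1
(0.6035, 0.2718, 0.23) [671.6 650.4   1.6]
(0.6035, 0.2718, 0.11) [671.4 650.4 121.6]
```

>>> move_arm:
  targets:
    - {"xyz": [40, 38, 0], "delta_rot": [0, 0, 0], "fingers": 0}
    - {"xyz": [80, 77, 0], "delta_rot": [0, 0, 0], "fingers": 0}
    - {"xyz": [120, 116, 0], "delta_rot": [0, 0, 0], "fingers": 0}
    - {"xyz": [160, 155, 0], "delta_rot": [0, 0, 0], "fingers": 0}
    - {"xyz": [200, 194, 0], "delta_rot": [0, 0, 0], "fingers": 0}

```text
t: 0.72
tcp_pos: [0.2713, -0.2927, 0.231]
ee_rot: [[-0.235, 0.972, -0.0], [0.972, 0.235, 0.0], [0.0, -0.0, -1.0]]
ft_force: [1.3, 0.0, 1.4]
opening: 0.0003
```

>>> move_arm:
  targets:
    - {"xyz": [40, 38, 0], "delta_rot": [0, 0, 0], "fingers": 0}
    - {"xyz": [80, 77, 0], "delta_rot": [0, 0, 0], "fingers": 0}
    - {"xyz": [120, 116, 0], "delta_rot": [0, 0, 0], "fingers": 0}
    - {"xyz": [160, 155, 0], "delta_rot": [0, 0, 0], "fingers": 0}
    - {"xyz": [200, 194, 0], "delta_rot": [0, 0, 0], "fingers": 0}

```text
t: 1.35
tcp_pos: [0.4128, -0.0525, 0.2312]
ee_rot: [[-0.236, 0.972, 0.0], [0.972, 0.236, 0.0], [0.0, 0.0, -1.0]]
ft_force: [0.8, -1.0, -0.3]
opening: -0.0
```

>>> move_arm:
  targets:
    - {"xyz": [40, 38, 0], "delta_rot": [0, 0, 0], "fingers": 0}
    - {"xyz": [80, 77, 0], "delta_rot": [0, 0, 0], "fingers": 0}
    - {"xyz": [120, 116, 0], "delta_rot": [0, 0, 0], "fingers": 0}
    - {"xyz": [160, 155, 0], "delta_rot": [0, 0, 0], "fingers": 0}
    - {"xyz": [200, 194, 0], "delta_rot": [0, 0, 0], "fingers": 0}

```text
t: 1.98
tcp_pos: [0.5544, 0.1873, 0.2309]
ee_rot: [[-0.236, 0.972, -0.001], [0.972, 0.236, -0.0], [-0.0, -0.001, -1.0]]
ft_force: [0.3, 0.1, 0.4]
opening: -0.0
```

Run:
```python
from h import *
togo((.6035,.2718,.23),(.6035,.2718,.11)); print(telemetry.get_obs())
```

```text
tcp [0.5544 0.1873 0.2309] t 1.975
(0.6035, 0.2718, 0.23) [70.5 67.7  0.8]
(0.6035, 0.2718, 0.11) [ 70.5  67.7 120.8]
{'t': 1.975, 'qpos': array([ 5.92853753e-01,  3.26174979e-01,  2.04910285e-01, -3.04183948e-05,
       -1.45028086e+00, -1.92561336e+00]), 'qvel': array([ 0.36382007,  0.66013884,  0.90918558,  0.0029097 , -0.24113309,
       -0.36673943]), 'effort': array([ -0.64203154, -45.85326433,  21.17504418,   5.09739161,
         0.28189925,   0.45464217]), 'tcp_pos': array([0.55437043, 0.18732071, 0.23085762]), 'ee_rot': array([[-2.35791667e-01,  9.71803417e-01, -6.38247565e-04],
       [ 9.71803599e-01,  2.35791453e-01, -3.93573880e-04],
       [-2.31983121e-04, -7.13052722e-04, -9.99999719e-01]]), 'ft_force': array([0.25111267, 0.07797752, 0.37367913]), 'torque': array([-0.04531998, -0.10884978,  0.04182453]), 'opening': -4.2619051117272964e-05}
```

>>> move_arm:
  targets:
    - {"xyz": [36, 34, 20], "delta_rot": [0, 0, 0], "fingers": 0}
    - {"xyz": [71, 68, 60], "delta_rot": [0, 0, 0], "fingers": 0}
    - {"xyz": [71, 68, 100], "delta_rot": [0, 0, 0], "fingers": 0}
    - {"xyz": [71, 68, 135], "delta_rot": [0, 0, 0], "fingers": 0}
    - {"xyz": [71, 68, 135], "delta_rot": [0, 0, 0], "fingers": 0}

```text
t: 2.6
tcp_pos: [0.6011, 0.2696, 0.0925]
ee_rot: [[-0.235, 0.972, -0.007], [0.972, 0.235, -0.004], [-0.002, -0.008, -1.0]]
ft_force: [-0.0, -0.7, 1.0]
opening: 0.0001
```

Run:
```python
from h import *; import cv2; from rig import read_camera
togo((.6035,.2718,.072)); cv2.imwrite("pics/s1.png",cv2.resize(read_camera("side")[180:360,180:460],(780,500)))
```

```text
tcp [0.6011 0.2696 0.0925] t 2.6
(0.6035, 0.2718, 0.072) [ 1.6  3.  20.5]
```

View pics/s1.png

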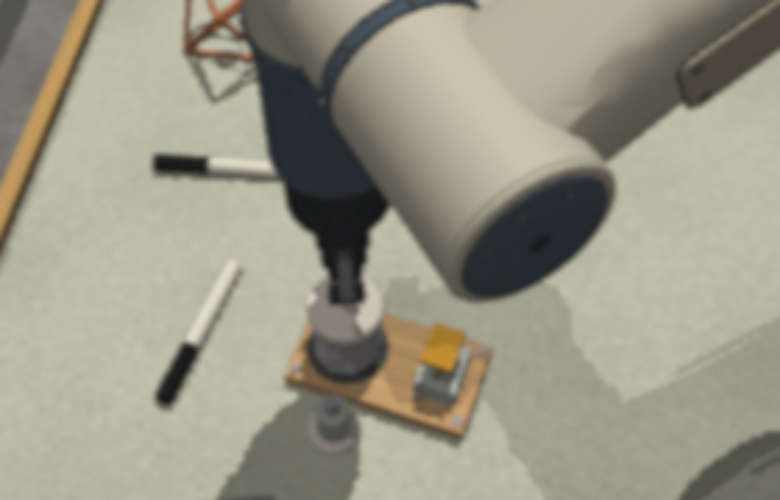

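Fingertips (crop about (345,300)) are over the pad centre. Now a slow press on the left pad.

>>> move_arm:
  targets:
    - {"xyz": [0, 1, 6], "delta_rot": [0, 0, 0], "fingers": 0}
    - {"xyz": [0, 1, 12], "delta_rot": [0, 0, 0], "fingers": 0}
    - {"xyz": [0, 1, 18], "delta_rot": [0, 0, 0], "fingers": 0}
    - {"xyz": [0, 1, 23], "delta_rot": [0, 0, 0], "fingers": 0}
    - {"xyz": [0, 1, 23], "delta_rot": [0, 0, 0], "fingers": 0}

```text
t: 3.28
tcp_pos: [0.6046, 0.2711, 0.0738]
ee_rot: [[-0.236, 0.972, 0.001], [0.972, 0.236, 0.0], [0.0, 0.001, -1.0]]
ft_force: [0.1, 0.5, 4.1]
opening: -0.0003
```

>>> move_arm:
  targets:
    - {"xyz": [0, 0, 0], "delta_rot": [0, 0, 0], "fingers": 0}
    - {"xyz": [0, 0, 0], "delta_rot": [0, 0, 0], "fingers": 0}
    - {"xyz": [0, 0, 0], "delta_rot": [0, 0, 0], "fingers": 0}
    - {"xyz": [0, 0, 0], "delta_rot": [0, 0, 0], "fingers": 0}
    - {"xyz": [0, 0, 0], "delta_rot": [0, 0, 0], "fingers": 0}

```text
t: 3.9
tcp_pos: [0.6046, 0.2712, 0.0735]
ee_rot: [[-0.236, 0.972, 0.001], [0.972, 0.236, 0.0], [0.0, 0.001, -1.0]]
ft_force: [1.6, 1.5, 4.8]
opening: 0.0004
```

```bash
cat > f.py <<'E'
from h import *; from rig import read_camera
F=[];Z=[]
for i in range(8):
    read_camera("top"); o=telemetry.get_obs(); F.append(o["ft_force"]); Z.append(o["tcp_pos"])
print(np.mean(F,0).round(2),np.std(F,0).round(2),np.mean(Z,0).round(4))
E
python3 f.py
```

```text
[2.81 1.6  3.81] [0.4  0.49 0.64] [0.6046 0.2711 0.0735]
```

>>> move_arm:
  targets:
    - {"xyz": [0, 0, 3], "delta_rot": [0, 0, 0], "fingers": 0}
    - {"xyz": [0, 0, 5], "delta_rot": [0, 0, 0], "fingers": 0}
    - {"xyz": [0, 0, 5], "delta_rot": [0, 0, 0], "fingers": 0}
    - {"xyz": [0, 0, 5], "delta_rot": [0, 0, 0], "fingers": 0}
    - {"xyz": [0, 0, 5], "delta_rot": [0, 0, 0], "fingers": 0}

```text
t: 4.92
tcp_pos: [0.6045, 0.2711, 0.0688]
ee_rot: [[-0.236, 0.972, 0.001], [0.972, 0.236, 0.0], [0.0, 0.001, -1.0]]
ft_force: [2.4, 1.4, 6.5]
opening: -0.0001
```

```bash
python3 f.py
```

```text
[1.99 1.22 5.87] [0.42 0.43 0.31] [0.6045 0.2711 0.0688]
```

>>> move_arm:
  targets:
    - {"xyz": [0, 0, -10], "delta_rot": [0, 0, 0], "fingers": 0}
    - {"xyz": [0, 0, -25], "delta_rot": [0, 0, 0], "fingers": 0}
    - {"xyz": [0, 0, -35], "delta_rot": [0, 0, 0], "fingers": 0}
    - {"xyz": [0, 0, -35], "delta_rot": [0, 0, 0], "fingers": 0}
    - {"xyz": [0, 0, -35], "delta_rot": [0, 0, 0], "fingers": 0}

```text
t: 5.95
tcp_pos: [0.6036, 0.2707, 0.1026]
ee_rot: [[-0.235, 0.972, -0.001], [0.972, 0.235, -0.0], [-0.0, -0.002, -1.0]]
ft_force: [0.4, -0.1, -0.7]
opening: -0.0
```

```bash
python3 f.py; python3 -c "
from h import *
togo((.6044,-.0294,.094),(.6005,-.2545,.094))"
```

```text
[ 0.29  0.01 -0.15] [0.5  0.49 0.36] [0.6039 0.2708 0.1028]
tcp [0.6042 0.2709 0.1031] t 6.35
(0.6044, -0.0294, 0.094) [-291.9  -70.5    9.2]
(0.6005, -0.2545, 0.094) [-509.8 -127.3    9.2]
```

Left: about 450 N/m (4.5 N at 10 mm). Now the middle pad.

>>> move_arm:
  targets:
    - {"xyz": [-58, -14, -10], "delta_rot": [0, 0, 0], "fingers": 0}
    - {"xyz": [-116, -28, -10], "delta_rot": [0, 0, 0], "fingers": 0}
    - {"xyz": [-175, -42, -10], "delta_rot": [0, 0, 0], "fingers": 0}
    - {"xyz": [-233, -56, -10], "delta_rot": [0, 0, 0], "fingers": 0}
    - {"xyz": [-292, -70, -10], "delta_rot": [0, 0, 0], "fingers": 0}

```text
t: 6.98
tcp_pos: [0.6048, -0.0311, 0.1135]
ee_rot: [[-0.236, 0.972, 0.001], [0.972, 0.236, 0.0], [-0.0, 0.001, -1.0]]
ft_force: [1.1, -0.1, 0.7]
opening: -0.0002
```

>>> move_arm:
  targets:
    - {"xyz": [0, 0, 12], "delta_rot": [0, 0, 0], "fingers": 0}
    - {"xyz": [0, 0, 20], "delta_rot": [0, 0, 0], "fingers": 0}
    - {"xyz": [0, 0, 20], "delta_rot": [0, 0, 0], "fingers": 0}
    - {"xyz": [0, 0, 20], "delta_rot": [0, 0, 0], "fingers": 0}
    - {"xyz": [0, 0, 20], "delta_rot": [0, 0, 0], "fingers": 0}

```text
t: 7.6
tcp_pos: [0.6053, -0.0285, 0.0937]
ee_rot: [[-0.237, 0.972, 0.001], [0.972, 0.237, 0.0], [-0.0, 0.001, -1.0]]
ft_force: [-0.4, 0.1, -1.0]
opening: 0.0004
```

>>> move_arm:
  targets:
    - {"xyz": [0, 0, 6], "delta_rot": [0, 0, 0], "fingers": 0}
    - {"xyz": [0, 0, 12], "delta_rot": [0, 0, 0], "fingers": 0}
    - {"xyz": [0, 0, 20], "delta_rot": [0, 0, 0], "fingers": 0}
    - {"xyz": [0, 0, 20], "delta_rot": [0, 0, 0], "fingers": 0}
    - {"xyz": [0, 0, 20], "delta_rot": [0, 0, 0], "fingers": 0}

```text
t: 8.22
tcp_pos: [0.605, -0.0292, 0.0739]
ee_rot: [[-0.236, 0.972, 0.0], [0.972, 0.236, 0.0], [-0.0, 0.0, -1.0]]
ft_force: [-3.1, 2.3, 7.3]
opening: 0.0002
```

```bash
python3 f.py
```

```text
[-2.78  1.66  6.84] [0.29 0.36 0.48] [ 0.605  -0.0292  0.074 ]
```

Middle: about 850 N/m. On to the right pad.

>>> move_arm:
  targets:
    - {"xyz": [0, 0, -20], "delta_rot": [0, 0, 0], "fingers": 0}
    - {"xyz": [0, 0, -38], "delta_rot": [0, 0, 0], "fingers": 0}
    - {"xyz": [-54, -14, -38], "delta_rot": [0, 0, 0], "fingers": 0}
    - {"xyz": [-108, -28, -38], "delta_rot": [0, 0, 0], "fingers": 0}
    - {"xyz": [-162, -42, -38], "delta_rot": [0, 0, 0], "fingers": 0}

```text
t: 9.25
tcp_pos: [0.602, -0.1982, 0.1108]
ee_rot: [[-0.236, 0.972, -0.0], [0.972, 0.236, 0.0], [0.0, -0.0, -1.0]]
ft_force: [0.9, 0.1, 0.5]
opening: -0.0002
```

```bash
python3 -c "
from h import *
togo((.6005,-.2545,.094))"
```

```text
tcp [ 0.602  -0.1982  0.1108] t 9.25
(0.6005, -0.2545, 0.094) [-54.4 -14.8  16.8]
```

>>> move_arm:
  targets:
    - {"xyz": [-54, -15, 0], "delta_rot": [0, 0, 0], "fingers": 0}
    - {"xyz": [-54, -15, 8], "delta_rot": [0, 0, 0], "fingers": 0}
    - {"xyz": [-54, -15, 18], "delta_rot": [0, 0, 0], "fingers": 0}
    - {"xyz": [-54, -15, 18], "delta_rot": [0, 0, 0], "fingers": 0}
    - {"xyz": [-54, -15, 18], "delta_rot": [0, 0, 0], "fingers": 0}

```text
t: 9.88
tcp_pos: [0.6008, -0.2516, 0.0935]
ee_rot: [[-0.237, 0.971, 0.0], [0.971, 0.237, -0.0], [-0.0, 0.0, -1.0]]
ft_force: [-0.5, -0.0, -0.1]
opening: -0.0
```

>>> move_arm:
  targets:
    - {"xyz": [0, 0, 6], "delta_rot": [0, 0, 0], "fingers": 0}
    - {"xyz": [0, 0, 12], "delta_rot": [0, 0, 0], "fingers": 0}
    - {"xyz": [0, 0, 20], "delta_rot": [0, 0, 0], "fingers": 0}
    - {"xyz": [0, 0, 20], "delta_rot": [0, 0, 0], "fingers": 0}
    - {"xyz": [0, 0, 20], "delta_rot": [0, 0, 0], "fingers": 0}

```text
t: 10.5
tcp_pos: [0.6004, -0.2527, 0.0735]
ee_rot: [[-0.236, 0.972, -0.0], [0.972, 0.236, 0.0], [0.0, -0.0, -1.0]]
ft_force: [-0.6, 1.1, 2.6]
opening: -0.0001
```

```bash
python3 f.py
```

```text
[-0.86  0.86  1.97] [0.24 0.46 0.67] [ 0.6004 -0.2527  0.0735]
```

Right: about 230 N/m, which is half of left and clearly the softest. Now up and over to the right tag.

>>> move_arm:
  targets:
    - {"xyz": [0, 0, -20], "delta_rot": [0, 0, 0], "fingers": 0}
    - {"xyz": [0, 0, -38], "delta_rot": [0, 0, 0], "fingers": 0}
    - {"xyz": [0, -40, -38], "delta_rot": [0, 0, 0], "fingers": 0}
    - {"xyz": [0, -80, -38], "delta_rot": [0, 0, 0], "fingers": 0}
    - {"xyz": [0, -80, -38], "delta_rot": [0, 0, 0], "fingers": 0}

```text
t: 11.52
tcp_pos: [0.5205, -0.2722, 0.1116]
ee_rot: [[-0.234, 0.972, -0.001], [0.972, 0.234, 0.0], [0.0, -0.001, -1.0]]
ft_force: [1.5, -0.8, -0.0]
opening: 0.0002
```

Run:
```python
from h import *; from rig import read_camera; import cv2
togo((.523,-.2725,.085))
c=camera_params("wrist"); im=read_camera("wrist"); cv2.imwrite("pics/w1.png",im)
for p in((.523,-.2725,.064),telemetry.get_obs()["tcp_pos"]):
    q=c["R"]@np.array(p)+c["t"]; print(c["fx"]*q[0]/q[2]+c["cx"],c["fy"]*q[1]/q[2]+c["cy"])
```

```text
tcp [ 0.5205 -0.2722  0.1116] t 11.525
(0.523, -0.2725, 0.085) [-0.9  2.4 26.6]
320.845927946266 232.95252295299042
321.7862627071365 271.2764644447589
```

View pics/w1.png

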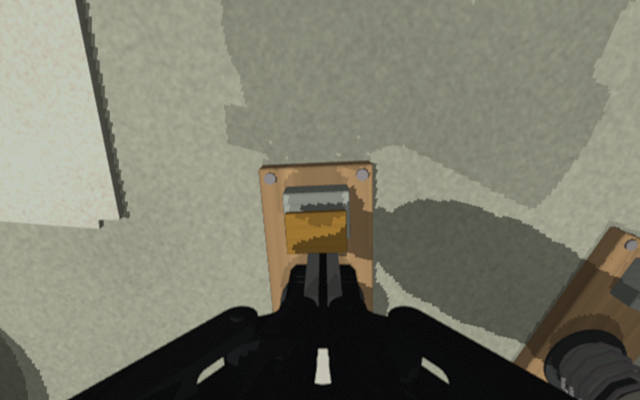

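The wrist view shows the brass cap centred at about (317,233), and I predicted (321,233). The aim is good, so I push it down to about 48 mm.

>>> move_arm:
  targets:
    - {"xyz": [-2, 2, 20], "delta_rot": [0, 0, 0], "fingers": 0}
    - {"xyz": [-2, 2, 36], "delta_rot": [0, 0, 0], "fingers": 0}
    - {"xyz": [-2, 2, 44], "delta_rot": [0, 0, 0], "fingers": 0}
    - {"xyz": [-2, 2, 51], "delta_rot": [0, 0, 0], "fingers": 0}
    - {"xyz": [-2, 2, 57], "delta_rot": [0, 0, 0], "fingers": 0}

```text
t: 12.2
tcp_pos: [0.5253, -0.273, 0.0543]
ee_rot: [[-0.236, 0.972, 0.0], [0.972, 0.236, -0.0], [-0.0, 0.0, -1.0]]
ft_force: [-1.6, 0.1, 1.8]
opening: 0.0003
```

>>> move_arm:
  targets:
    - {"xyz": [0, 0, 3], "delta_rot": [0, 0, 0], "fingers": 0}
    - {"xyz": [0, 0, 6], "delta_rot": [0, 0, 0], "fingers": 0}
    - {"xyz": [0, 0, 7], "delta_rot": [0, 0, 0], "fingers": 0}
    - {"xyz": [0, 0, 7], "delta_rot": [0, 0, 0], "fingers": 0}
    - {"xyz": [0, 0, 7], "delta_rot": [0, 0, 0], "fingers": 0}

```text
t: 12.82
tcp_pos: [0.5253, -0.273, 0.0481]
ee_rot: [[-0.236, 0.972, 0.001], [0.972, 0.236, -0.0], [-0.001, 0.001, -1.0]]
ft_force: [-2.2, 2.3, 5.6]
opening: -0.0001
```

z is 48.1 mm and the force is up to 5.6 N, so the tag is at its stop. I back off and check.

>>> move_arm:
  targets:
    - {"xyz": [0, 0, -25], "delta_rot": [0, 0, 0], "fingers": 0}
    - {"xyz": [0, 0, -70], "delta_rot": [0, 0, 0], "fingers": 0}
    - {"xyz": [0, 0, -120], "delta_rot": [0, 0, 0], "fingers": 0}
    - {"xyz": [0, -40, -150], "delta_rot": [0, 0, 0], "fingers": 0}
    - {"xyz": [0, -80, -170], "delta_rot": [0, 0, 0], "fingers": 0}

```text
t: 13.45
tcp_pos: [0.4472, -0.2923, 0.2188]
ee_rot: [[-0.236, 0.972, 0.002], [0.972, 0.236, -0.001], [-0.002, 0.002, -1.0]]
ft_force: [0.8, 0.4, -0.1]
opening: 0.0003
```

>>> move_arm:
  targets:
    - {"xyz": [-40, -40, 0], "delta_rot": [0, 0, 0], "fingers": 0}
    - {"xyz": [-80, -80, 0], "delta_rot": [0, 0, 0], "fingers": 0}
    - {"xyz": [-120, -80, 0], "delta_rot": [0, 0, 0], "fingers": 0}
    - {"xyz": [-120, -80, 0], "delta_rot": [0, 0, 0], "fingers": 0}
    - {"xyz": [-120, -80, 0], "delta_rot": [0, 0, 0], "fingers": 0}

```text
t: 14.08
tcp_pos: [0.3978, -0.4273, 0.217]
ee_rot: [[-0.235, 0.972, -0.0], [0.972, 0.235, 0.0], [0.0, -0.0, -1.0]]
ft_force: [0.4, 0.3, -0.6]
opening: -0.0001
```

Run:
```python
from h import *; from rig import read_camera; import cv2
togo(); a=read_camera("side")[80:360,180:480]; b=cv2.imread("pics/side0.png")[80:360,180:480]
cv2.imwrite("pics/e1.png",cv2.resize(np.hstack([b[:,40:220],a[:,40:220]]),(760,590)))
```

```text
tcp [ 0.3978 -0.4273  0.217 ] t 14.075
```

View pics/e1.png

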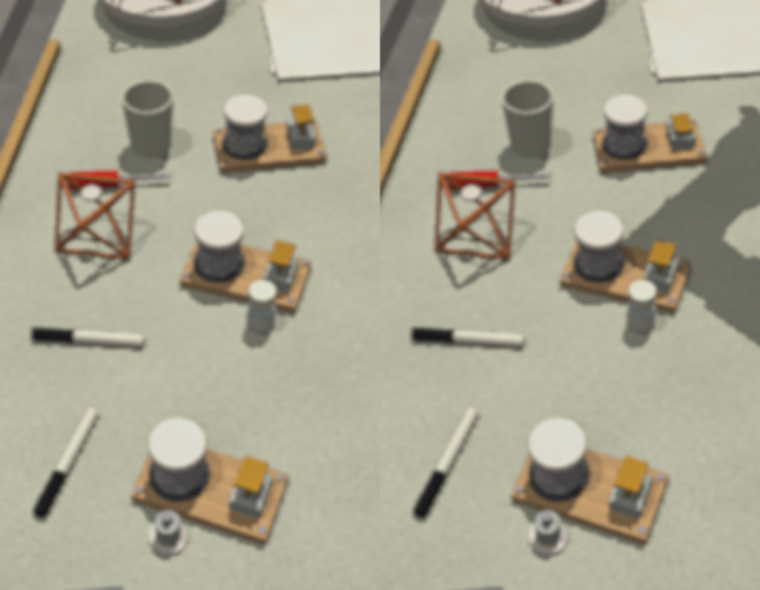

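The before/after crop shows the right tag lowered: the cap moved from row 114 to about 123. The other two tags and all pads are up, and every bystander is in place. I'm handing in.

```bash
python3 -c "
from rig import arm
print(arm.finish_job())"
```

```text
the job is handed in; nothing more can be done
None
```

The right foot has the softest spring. I pushed its brass tag down to the stop, moved the arm clear and handed the job in at about 14 s of the 54 s allowed.

| Foot (in pressing order) | Pressed down | Force | Stiffness |
|---|---|---|---|
| Left | 13 mm | 5.9 N | about 450 N/m |
| Middle | 8 mm | 6.8 N | about 850 N/m |
| Right | 8.5 mm | 2.0 N | about 230 N/m |

- **Tag:** at the end of the push the fingertips were at 48.1 mm, against 48 mm for fully down. The force had risen to 5.6 N, well above the 2.5 N sliding friction.
- **Final picture:** compared with the first one, only the right tag is lowered. The other two tags and all three pads are up, and the pens, jar and other bystanders have not moved.
- **Arm:** the wrist force reads near zero, so nothing is being touched.

None of my checks failed or disagreed beyond about 2 mm. The hand-in gave no verdict.

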